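# Seat the white colour standard in the colour meter

## Robot

A 6-joint arm with a two-finger parallel gripper is mounted at the origin on the work surface. World frame = base frame: x ahead of the robot, y to its left, z up, the work surface at z = 0. Lengths are in m, angles in rad, forces in N, time in s.
With the tool pointing down it reaches from about 0.375 to 0.9 m from the base axis. Payload 3.1 kg.
Tool frame: the origin (TCP) lies at the very end of the fingers, on their centre line; the grasp point (between the pads) lies 19 mm behind it; z points along the fingers, y is the direction in which the jaws open and shut (so a half turn about z gives the same grasp; the last joint's range is limited). The gripper opens to 87 mm and grips with 3 to 60 N. Pads are 19 mm wide; open, the fingers measure 117 mm over their backs; the gripper's body (75 mm by 190 mm) begins 51 mm behind the grasp point.
Start: joints at [-1.393, 0.527, 1.433, -0, 1.181, -0.178], TCP at [0.218, -0.586, 0.223] pointing down, gripper open.
Joint ranges: [-3.08, 3.08], [-0.75, 2.2], [0.22, 2.44], [-1.43, 4.57], [0, 2.65], [-2.85, 2.85]. Speed limits (rad/s): [2.79, 2.79, 3.14, 3.14, 3.14, 3.14].

## Interface

Orientations are given as a unit quaternion [x, y, z, w].
In Python, from rig import robot, optics gives the robot as it stands.
- The arm moves only by the shell command python3 -m inch 'ROWS' [FORCE]. ROWS is JSON, a list of rows, each an object of numbers: "ax", "ay", "az": the turn, a rotation vector about the tool's x, y, z in rad; "dx", "dy", "dz": the shift along the tool's x, y, z in mm; "gripper": the opening in per cent of the stroke, from 0 (shut) to 100 (fully open). In form: [{"ax": .., "ay": .., "az": .., "dx": .., "dy": .., "dz": .., "gripper": ..}, ...]. A call has 1 to 8 rows; each row shifts and turns the commanded pose from where the row before left it, along the tool's axes as they then stand; what a row does not reach is not made up. A row lasts 1/10 s, in which the tool goes at most 50 mm and 8.59 degrees, less where a joint would pass 70% of its speed; a pose out of reach is approached as far as the arm can. A call with a gripper value outside its range is refused whole. The fingers move at their own pace and stop on an object; FORCE is the grip in N (left out, the last holds). Time passes only in rows, so rows that do not move let the fingers close. It gives the time, the measured TCP pose, the force and the opening at its end, in the units of the state.
- robot.get_obs(): the state, without advancing time (a new reading comes with each control period).
- optics.camera(name): name is "scene" or "top"; returns a dict with "img" (480x640x3 uint8, red, green, blue), "depth" (480x640 float32, m along the optical axis (not along the pixel's ray), 0 where there is no reading), "camera_matrix" (3x3 intrinsics, pixels), "position" and "attitude" of the camera in the world. Camera axes: x right, y up, looking along -z (the intrinsics and any distortion apply to the point x, -y, -z); pixel columns grow to the right and rows downward; lengths in m; the calibration is good to about 2 mm. A picture is of the moment at which its call begins.
- robot.hand_in(): hands the job in, once; it reports no verdict.
The state is a dict: "time": time; "q": joint angles; "joint_velocities": joint speeds; "joint_torque": joint torques, N m; "position": TCP position; "tool_rot": TCP orientation; "ft_force": force on the tool from outside, world axes, zero at the start; "moment": the same for the moment, N m; "grip_width": finger opening in m.
Only numpy, scipy, OpenCV 4.12 (cv2) and the standard library are available. Lean on these libraries where they do the work, as an engineer would, in place of code of your own. Each camera call takes 0.05 s, during which the arm holds its last target.

## Task

Calibrate the colour meter: pick up the white standard by its upright grip, tuck its edge under the blue retaining plate of the meter's round seat while the disc is tilted, then level it so that it lies flat on the seat's floor, and let go. Leave the green and red standards where they are.

Things in the scene. Friction and masses are not known exactly. Their poses are not given: they have to be found in the camera images.
- white_standard: White disc, 64 mm across, 6 mm thick, with a round white upright grip 22 mm across in its middle; 60 mm tall over all, about 90 g, disc down on the bench. Origin: centre of its underside, z up. Too wide to enter the seat flat: its edge on the plate's side goes in first, tilted about 20 degrees. Hold the grip high, fingertips at least 28 mm above the underside, to clear the plate.
- green_standard: The same thing in green: not wanted, leave it where it stands. Origin: centre of its underside.
- red_standard: The same thing in red: not wanted, leave it where it stands. Origin: centre of its underside.
- seat (a point): Centre of the floor of the fixed grey meter's round seat, 88 mm across, 18 mm deep; z up; 24 mm above the bench. A blue plate, 4 mm thick, 104 mm wide, roofs the seat from x = -18 mm to -62 mm (robot's side), 18 mm above the floor. Lower edge first: it meets the floor at x = -20 to -44 mm. Meter: x +-70, y to +65 mm; console at y -65 to -120 mm, 36 mm above the floor.

How it is judged:
On the way:
1. the white standard, tilted by more than 7 degrees, has its lower edge down in the seat (angle between white_standard's own z axis and vertical above 0.12 rad and z of white_standard in the frame of seat below 0.028 m and horizontal distance between white_standard and seat below 0.035 m), for 0.05 s.
At the end, for the whole second after the job is handed in: The white standard lies at rest in the seat, under the blue plate's edge: its underside's centre within 20 mm of the seat's centre and less than 6 mm above its floor, level within 8 degrees; the green and red standards are within 30 mm of where they started (angle between white_standard's own z axis and vertical below 0.14 rad and z of white_standard in the frame of seat below 0.006 m and horizontal distance between white_standard and seat below 0.02 m and linear speed of white_standard below 0.02 m/s and distance of each of green_standard, red_standard from where it was at the start of the episode below 0.03 m); the robot touches nothing.
It fails at once if the green or the red standard is shifted by more than 30 mm or tipped over (distance of any of green_standard, red_standard from where it was at the start of the episode above 0.03 m or angle between any of green_standard, red_standard's own z axis and vertical above 0.5 rad).
It also fails if it takes over 42 s, if anything falls off the work surface, if the arm or the gripper's body presses on something with over 40 N, if the wrist force passes 120 N, or if a joint passes its speed limit or range.

## Working session

There is one attempt and no reset: what is moved stays moved. The work goes in short steps, Python scripts to look and compute and a shell command to move; the robot and the scene stay as the last step left them, time stands still between calls to the robot, and variables do not carry over. Pictures are saved under pics/ and viewed, and the job is handed in when it is done.

```bash
ls; mkdir -p pics
cat > h.py <<'E'
import numpy as np,cv2
from rig import robot,optics
from scipy.spatial.transform import Rotation as R
def snap(n,f):
    c=optics.camera(n); cv2.imwrite(f'pics/{f}.png',c['img'][:,:,::-1]); np.savez(f'pics/{f}.npz',**{k:np.array(v) for k,v in c.items()}); return c
def load(f): return dict(np.load(f'pics/{f}.npz'))
def rot(c):
    a=np.array(c['attitude']); return R.from_quat(a).as_matrix() if a.size==4 else a.reshape(3,3)
def pt(c,u,v,d=None):
    K=c['camera_matrix']
    if d is None: d=c['depth'][int(v),int(u)]
    p=np.array([(u-K[0,2])/K[0,0]*d,-(v-K[1,2])/K[1,1]*d,-d]); return rot(c)@p+c['position']
def cloud(c):
    K=c['camera_matrix'];v,u=np.mgrid[:480,:640];d=c['depth']
    p=np.stack([(u-K[0,2])/K[0,0]*d,-(v-K[1,2])/K[1,1]*d,-d],-1); return p@rot(c).T+c['position']
E
python3 - <<'E'
from h import *
for n in('scene','top'):
    c=snap(n,n+'0'); print({k:(v if np.size(v)<20 else np.shape(v)) for k,v in c.items()})
print(robot.get_obs())
E
```

```text
pics
{'img': (480, 640, 3), 'depth': (480, 640), 'camera_matrix': array([[602.22242131,   0.        , 310.00851297],
       [  0.        , 602.22242131, 239.60515058],
       [  0.        ,   0.        ,   1.        ]]), 'position': array([1.13984159, 0.32376839, 0.68025874]), 'attitude': array([0.20932456, 0.34023665, 0.76706686, 0.50202657])}
{'img': (480, 640, 3), 'depth': (480, 640), 'camera_matrix': array([[444.17183348,   0.        , 319.03060203],
       [  0.        , 444.17183348, 245.05147561],
       [  0.        ,   0.        ,   1.        ]]), 'position': array([0.47061598, 0.06041433, 0.80109401]), 'attitude': array([-0.0342558 ,  0.02604628,  0.71392627, -0.69889729])}
{'time': 0.1, 'q': array([-1.39352943e+00,  5.28393131e-01,  1.43377470e+00,  2.34223535e-05,
        1.18138940e+00, -1.78496980e-01]), 'joint_velocities': array([ 0.00116928, -0.00064209, -0.00176837,  0.00052534,  0.00060292,
        0.00118974]), 'joint_torque': array([-1.65735300e-04, -4.40986705e+01, -1.77150160e+01,  6.35547610e-02,
        5.34051040e-02, -4.98426891e-05]), 'position': array([ 0.21760964, -0.5851931 ,  0.22165707]), 'tool_rot': array([ 9.84220995e-01,  1.76940862e-01,  1.14341846e-05, -9.82282206e-04]), 'ft_force': array([ 1.04471934, -0.40870829, -0.81712698]), 'moment': array([-0.02539833,  0.06802775,  0.04270376]), 'grip_width': 0.0868046487633187}
```

View pics/scene0.png

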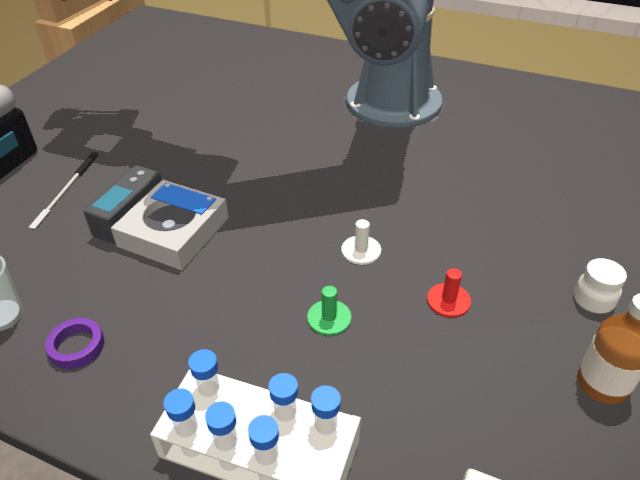

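View pics/top0.png

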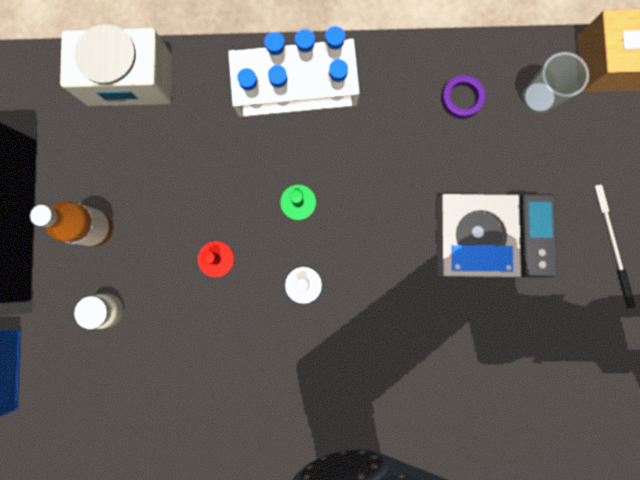

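The scene view shows white (disc 361,250; grip top 362,224), green (329,317), red (449,299), and the meter with its blue plate (183,198). The top view shows white (304,285), green (298,202), red (215,259), the seat (481,232) and the plate (482,259). I'll enlarge these areas before measuring.

Run:
```python
from h import *
s=cv2.imread('pics/scene0.png');t=cv2.imread('pics/top0.png')
def cr(im,u,v,w,h,k=4): return cv2.resize(im[v:v+h,u:u+w],None,fx=k,fy=k,interpolation=cv2.INTER_CUBIC)
a=np.hstack([cr(s,85,160,150,110,5)]);cv2.imwrite('pics/c1.png',a)
cv2.imwrite('pics/c2.png',cr(t,430,180,135,105,5))
cv2.imwrite('pics/c3.png',np.hstack([cr(s,330,210,60,60,6),cr(t,275,255,60,60,6)]))
S,T=load('scene0'),load('top0')
for n,c in(('s',S),('t',T)):
    P=cloud(c);im=c['img'].astype(int);ok=c['depth']>0
    r,g,b=im[...,0],im[...,1],im[...,2]
    # white
    W=ok&(r>130)&(abs(r-b)<40)&(P[...,2]<.08)
    box=(P[...,0]>.3)&(P[...,0]<.6)&(abs(P[...,1]-.09)<.08)
    m=W&box; Q=P[m]; print(n,'white n',len(Q),Q.min(0),Q.max(0))
    hi=Q[Q[:,2]>.05]; lo=Q[Q[:,2]<.012]
    print(' grip top',len(hi),hi.mean(0) if len(hi) else '', 'zmax pct',np.percentile(Q[:,2],[2,50,98]),'disc bbox mid',(lo.min(0)+lo.max(0))/2,'ext',np.ptp(lo,0))
    B=ok&(b>130)&(r<60)&(P[...,1]<-.1)&(P[...,0]<.6)
    k,l,st,ce=cv2.connectedComponentsWithStats(B.astype('uint8'));i=1+st[1:,4].argmax();Q=P[l==i]
    print(' blue',ce[i],Q.mean(0),Q.min(0),Q.max(0),cv2.minAreaRect(Q[:,:2].astype('float32')*1000), 'zpct',np.percentile(Q[:,2],[5,50,95]))
```

```text
s white n 1174 [ 0.39125367  0.06367468 -0.00350918] [0.50257556 0.13193532 0.06267187]
 grip top 154 [0.47265512 0.10033775 0.05747903] zmax pct [-0.00077887  0.00620112  0.06013804] disc bbox mid [0.44691461 0.097805   0.00419814] ext [0.11132189 0.06826064 0.01541463]
 blue [182.15777262 198.0812065 ] [ 0.51203103 -0.20731829  0.04577743] [ 0.48887957 -0.25828566  0.04065164] [ 0.5337866  -0.15364034  0.04958525] ((510.86029052734375, -206.29946899414062), (104.51631164550781, 43.6025276184082), 88.40066528320312) zpct [0.04370938 0.04580869 0.04773007]
t white n 1107 [ 0.43543168  0.06678617 -0.00399785] [0.50196401 0.13201527 0.06147879]
 grip top 133 [0.46755819 0.09818261 0.0585372 ] zmax pct [-0.00245933  0.00489678  0.05984015] disc bbox mid [0.46869785 0.09940072 0.00337797] ext [0.06653233 0.06522909 0.01475164]
 blue [482.53962264 257.0045283 ] [ 0.50901247 -0.20859345  0.04456492] [ 0.48623128 -0.25794696  0.02079313] [ 0.53191424 -0.15749817  0.04907126] ((509.73822021484375, -207.62393188476562), (99.98770904541016, 44.16511917114258), 87.64523315429688) zpct [0.04251721 0.04500672 0.04717493]
```

View pics/c1.png

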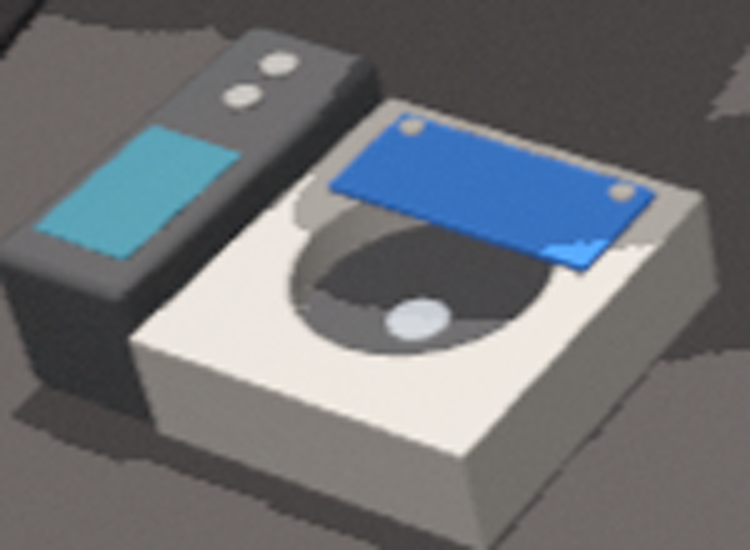

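View pics/c2.png

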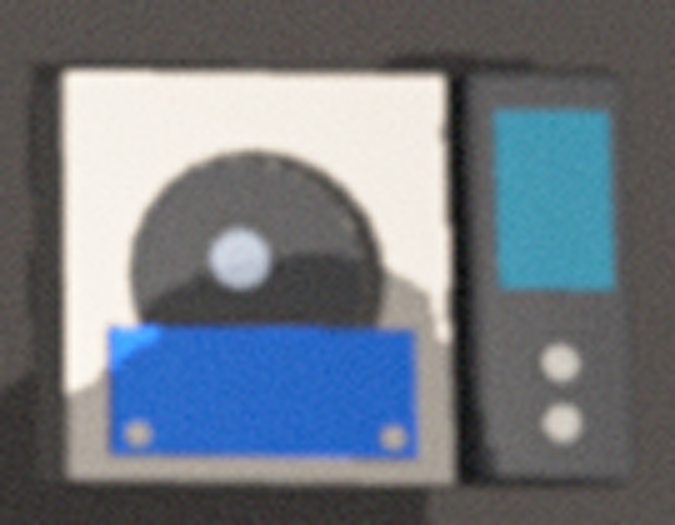

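View pics/c3.png

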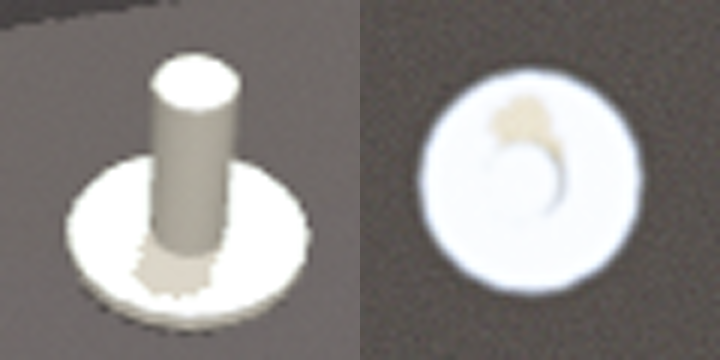

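Reading the crops: grip top is (362.5,223.8) in scene and (302.5,285.3) in top. The plate corners and the pale lens on the seat floor are also sharp in both. I'll triangulate these points.

```bash
cat >> h.py <<'E'
def tri(A,a,B,b):
    Ps=[]
    F=np.diag([1,-1,-1])
    for c in(A,B):
        Rc=F@rot(c).T; Ps.append(c['camera_matrix']@np.c_[Rc,-Rc@c['position']])
    X=cv2.triangulatePoints(*Ps,np.float64(a),np.float64(b)).ravel();X=X[:3]/X[3]
    e=[np.linalg.norm((lambda q:q[:2]/q[2])(P@np.r_[X,1])-p) for P,p in zip(Ps,(a,b))]
    return X,e
def proj(c,X):
    Rc=np.diag([1,-1,-1])@rot(c).T;q=c['camera_matrix']@(Rc@(np.array(X)-c['position']));return q[:2]/q[2]
E
python3 - <<'E'
from h import *
np.set_printoptions(precision=4,suppress=True)
S,T=load('scene0'),load('top0')
h=-.4
def sc(u,v,k,o): return np.array([(u+.5)/k-.5+o[0],(v+.5)/k-.5+o[1]])
X={}
for n,a,b in [('grip',sc(195,83,6,(330,210)),sc(165,182,6,(275,255))),
 ('front-y',sc(331,187,5,(85,160)),sc(414,328,5,(430,180))),('front+y',sc(585,270,5,(85,160)),sc(110,327,5,(430,180))),
 ('back-y',sc(402,114,5,(85,160)),sc(415,457,5,(430,180))),('back+y',sc(655,192,5,(85,160)),sc(110,456,5,(430,180))),
 ('lens',sc(417,318,5,(85,160)),sc(241,258,5,(430,180))),
 ('meter+x+y',sc(463,457,5,(85,160)),sc(62,71,5,(430,180))),('meter-x+y',sc(704,197,5,(85,160)),sc(67,482,5,(430,180)))]:
    x,e=tri(S,a,T,b);X[n]=x;print(n,x,np.round(e,2))
# disc ellipse centers
for n,a in(('s',S),('t',T)):
    P=cloud(a); im=a['img'].astype(int)
    m=(im.min(-1)>110)&(abs(P[...,0]-.468)<.05)&(abs(P[...,1]-.099)<.05)&(P[...,2]<.013)
    cs,_=cv2.findContours(m.astype('uint8'),cv2.RETR_EXTERNAL,cv2.CHAIN_APPROX_NONE);c=max(cs,key=cv2.contourArea)
    c=c.astype(float).reshape(-1,2); K=a['camera_matrix'];z=.004
    W=[]
    for u,v in c:
        d=rot(a)@np.array([(u-K[0,2])/K[0,0],-(v-K[1,2])/K[1,1],-1]);W.append((a['position']+d*(z-a['position'][2])/d[2])[:2])
    print(n,'disc circle',cv2.minEnclosingCircle(np.float32(W)))
f=X['front+y']-X['front-y'];print('plate dir',f,np.degrees(np.arctan2(f[1],f[0]))-90)
f=X['back+y']-X['back-y'];print(np.degrees(np.arctan2(f[1],f[0]))-90)
f=X['meter+x+y']-X['meter-x+y'];print('meter side',np.linalg.norm(f),np.degrees(np.arctan2(f[1],f[0])))
print('plate mean',np.mean([X[k] for k in X if 'front' in k or 'back' in k],0))
for c,n in((S,'s'),(T,'t')): print(proj(c,(0.549,-.207,.024)))
E
```

```text
grip [0.4681 0.0982 0.0574] [0.05 0.09]
front-y [ 0.5279 -0.2604  0.0434] [0.12 0.21]
front+y [ 0.5308 -0.1579  0.0424] [0.02 0.04]
back-y [ 0.4849 -0.2596  0.0439] [0.45 0.83]
back+y [ 0.4872 -0.1565  0.043 ] [0.31 0.57]
lens [ 0.5557 -0.2106  0.0236] [0.17 0.29]
meter+x+y [ 0.6203 -0.1464  0.0409] [0.25 0.39]
meter-x+y [ 0.4788 -0.1428  0.0388] [0.36 0.64]
s disc circle ((0.4612618386745453, 0.09484276175498962), 0.044494736939668655)
t disc circle ((0.4683011472225189, 0.09916114062070847), 0.03421245142817497)
plate dir [ 0.0029  0.1024 -0.001 ] -1.6010692199478598
-1.2777610773340626
meter side 0.14159706367609665 -1.462449943281015
plate mean [ 0.5077 -0.2086  0.0431]
[172.212 221.151]
[476.2675 234.8999]
```

```bash
python3 -m inch '[{"az":0.127},{"az":0.127},{"az":0.127},{}]' 20
cat >> h.py <<'E'
def to(target):
    "shift in tool axes mm to reach world target from the measured pose, + orientation info"
    o=robot.get_obs();M=R.from_quat(o['tool_rot']).as_matrix()
    print('t',round(o['time'],2),'pos',np.round(o['position'],4),'shift mm',np.round(1000*M.T@(np.array(target)-o['position']),1))
    print('tool axes cols\n',np.round(M,3),'F',np.round(o['ft_force'],1),'w',round(o['grip_width'],4))
E
python3 - <<'E'
from h import *
to((.468,.0985,.1))
T=load('top0');S=load('scene0')
# seat rim check on plane z=.042, top crop pixels
def pl(a,u,v,z):
    K=a['camera_matrix'];d=rot(a)@np.array([(u-K[0,2])/K[0,0],-(v-K[1,2])/K[1,1],-1]);return np.round(a['position']+d*(z-a['position'][2])/d[2],4)
for u,v in((131,265),(382,265),(256,150)): print(pl(T,u/5+430-.4,v/5+180-.4,.042))
for u,v in((290,280),(550,270),(400,356)): print(pl(S,u/5+85-.4,v/5+160-.4,.042))
E
```

```text
t 0.1 pos [ 0.2176 -0.5852  0.2217] shift mm [ 472.8 -553.4  122.9]
tool axes cols
 [[ 0.937  0.348 -0.   ]
 [ 0.348 -0.937  0.002]
 [ 0.    -0.002 -1.   ]] F [ 1.  -0.4 -0.8] w 0.0868
[ 0.5519 -0.1661  0.042 ]
[ 0.55   -0.2516  0.042 ]
[ 0.5907 -0.2108  0.042 ]
[ 0.5724 -0.2454  0.042 ]
[ 0.5349 -0.1689  0.042 ]
[ 0.5897 -0.1905  0.042 ]invalid input
```

The rim edge gives the seat centre at (0.547, -0.209), which agrees with the plate and the meter corners. The move was refused as invalid, so I'll give every key in each row.

```bash
python3 -m inch '[{"ax":0,"ay":0,"az":0.127,"dx":0,"dy":0,"dz":0,"gripper":100},{"ax":0,"ay":0,"az":0.127,"dx":0,"dy":0,"dz":0,"gripper":100},{"ax":0,"ay":0,"az":0.127,"dx":0,"dy":0,"dz":0,"gripper":100}]' 20
python3 -c "
from h import *
to((.468,.0985,.1))"
```

```text
time: 0.4
position: [0.2177, -0.5854, 0.2219]
tool_rot: [1.0, -0.015, -0.0, -0.001]
ft_force: [0.1, -0.7, -0.2]
grip_width: 0.0868
t 0.4 pos [ 0.2177 -0.5854  0.2219] shift mm [ 229.5 -691.1  122.8]
tool axes cols
 [[ 1.    -0.03  -0.   ]
 [-0.03  -1.     0.001]
 [-0.    -0.001 -1.   ]] F [ 0.1 -0.7 -0.2] w 0.0868
```

```bash
python3 -m inch '[{"ax":0,"ay":0,"az":0,"dx":14,"dy":-43,"dz":0,"gripper":100},{"ax":0,"ay":0,"az":0,"dx":14,"dy":-43,"dz":0,"gripper":100},{"ax":0,"ay":0,"az":0,"dx":14,"dy":-43,"dz":0,"gripper":100},{"ax":0,"ay":0,"az":0,"dx":14,"dy":-43,"dz":0,"gripper":100},{"ax":0,"ay":0,"az":0,"dx":14,"dy":-43,"dz":0,"gripper":100},{"ax":0,"ay":0,"az":0,"dx":14,"dy":-43,"dz":0,"gripper":100},{"ax":0,"ay":0,"az":0,"dx":14,"dy":-43,"dz":0,"gripper":100},{"ax":0,"ay":0,"az":0,"dx":14,"dy":-43,"dz":0,"gripper":100}]'
python3 -m inch '[{"ax":0,"ay":0,"az":0,"dx":15,"dy":-43,"dz":0,"gripper":100},{"ax":0,"ay":0,"az":0,"dx":15,"dy":-43,"dz":0,"gripper":100},{"ax":0,"ay":0,"az":0,"dx":15,"dy":-43,"dz":0,"gripper":100},{"ax":0,"ay":0,"az":0,"dx":15,"dy":-43,"dz":0,"gripper":100},{"ax":0,"ay":0,"az":0,"dx":15,"dy":-43,"dz":0,"gripper":100},{"ax":0,"ay":0,"az":0,"dx":15,"dy":-43,"dz":0,"gripper":100},{"ax":0,"ay":0,"az":0,"dx":15,"dy":-43,"dz":0,"gripper":100},{"ax":0,"ay":0,"az":0,"dx":0,"dy":0,"dz":0,"gripper":100}]'
python3 -c "
from h import *
to((.468,.0985,.1))"
```

```text
time: 1.2
position: [0.3385, -0.2429, 0.2224]
tool_rot: [1.0, -0.013, -0.0, -0.0]
ft_force: [1.0, -0.0, 0.1]
grip_width: 0.0866
time: 2.0
position: [0.4521, 0.058, 0.2225]
tool_rot: [1.0, -0.009, 0.001, -0.001]
ft_force: [0.1, -0.3, 0.2]
grip_width: 0.0864
t 2.0 pos [0.4521 0.058  0.2225] shift mm [ 15.  -40.6 122.6]
tool axes cols
 [[ 1.    -0.018  0.001]
 [-0.018 -1.     0.001]
 [ 0.001 -0.002 -1.   ]] F [ 0.1 -0.3  0.2] w 0.0864
```

```bash
python3 -m inch '[{"ax":0,"ay":0,"az":0,"dx":8,"dy":-20,"dz":0,"gripper":100},{"ax":0,"ay":0,"az":0,"dx":7,"dy":-20,"dz":0,"gripper":100},{"ax":0,"ay":0,"az":0,"dx":0,"dy":0,"dz":40,"gripper":100},{"ax":0,"ay":0,"az":0,"dx":0,"dy":0,"dz":40,"gripper":100},{"ax":0,"ay":0,"az":0,"dx":0,"dy":0,"dz":30,"gripper":100},{"ax":0,"ay":0,"az":0,"dx":0,"dy":0,"dz":0,"gripper":100},{"ax":0,"ay":0,"az":0,"dx":0,"dy":0,"dz":0,"gripper":100}]'
python3 - <<'E'
from h import *
to((.468,.0985,.033))
S=snap('scene','s1');snap('top','t1')
cv2.imwrite('pics/s1c.png',cv2.resize(S['img'][140:300,280:480,::-1],None,fx=4,fy=3.7))
E
```

```text
time: 2.7
position: [0.4667, 0.0924, 0.1125]
tool_rot: [1.0, -0.013, -0.001, 0.0]
ft_force: [0.5, -0.7, 1.3]
grip_width: 0.0871
t 2.7 pos [0.4667 0.0924 0.1125] shift mm [ 1.2 -6.1 79.5]
tool axes cols
 [[ 1.    -0.026 -0.001]
 [-0.026 -1.    -0.   ]
 [-0.001  0.    -1.   ]] F [ 0.5 -0.7  1.3] w 0.0871
```

View pics/s1c.png

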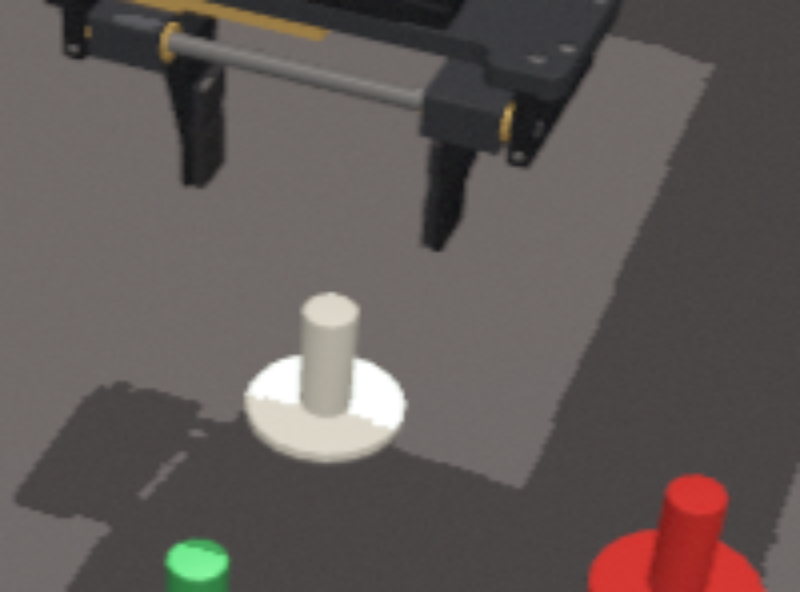

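The crop shows the open jaws straddling the white grip top (about 330,310 in the crop), and red and green are clear. I'll move down onto it.

```bash
python3 -m inch '[{"ax":0,"ay":0,"az":0,"dx":1,"dy":-6,"dz":0,"gripper":100},{"ax":0,"ay":0,"az":0,"dx":0,"dy":0,"dz":25,"gripper":100},{"ax":0,"ay":0,"az":0,"dx":0,"dy":0,"dz":25,"gripper":100},{"ax":0,"ay":0,"az":0,"dx":0,"dy":0,"dz":20,"gripper":100},{"ax":0,"ay":0,"az":0,"dx":0,"dy":0,"dz":9,"gripper":100},{"ax":0,"ay":0,"az":0,"dx":0,"dy":0,"dz":0,"gripper":100},{"ax":0,"ay":0,"az":0,"dx":0,"dy":0,"dz":0,"gripper":100}]'
python3 - <<'E'
from h import *
to((.468,.0985,.033))
E
```

```text
time: 3.5
position: [0.4689, 0.0992, 0.0344]
tool_rot: [1.0, -0.013, 0.001, -0.0]
ft_force: [0.7, -0.1, -0.4]
grip_width: 0.0873
t 3.5 pos [0.4689 0.0992 0.0344] shift mm [-0.9  0.8  1.4]
tool axes cols
 [[ 1.    -0.025  0.002]
 [-0.025 -1.    -0.   ]
 [ 0.002 -0.    -1.   ]] F [ 0.7 -0.1 -0.4] w 0.0873
```

```bash
python3 -m inch '[{"ax":0,"ay":0,"az":0,"dx":0,"dy":0,"dz":0,"gripper":15},{"ax":0,"ay":0,"az":0,"dx":0,"dy":0,"dz":0,"gripper":0},{"ax":0,"ay":0,"az":0,"dx":0,"dy":0,"dz":0,"gripper":0},{"ax":0,"ay":0,"az":0,"dx":0,"dy":0,"dz":0,"gripper":0},{"ax":0,"ay":0,"az":0,"dx":0,"dy":0,"dz":0,"gripper":0},{"ax":0,"ay":0,"az":0,"dx":0,"dy":0,"dz":0,"gripper":0},{"ax":0,"ay":0,"az":0,"dx":0,"dy":0,"dz":0,"gripper":0},{"ax":0,"ay":0,"az":0,"dx":0,"dy":0,"dz":0,"gripper":0}]' 25
```

```text
time: 4.3
position: [0.468, 0.0991, 0.0335]
tool_rot: [1.0, -0.013, -0.0, -0.0]
ft_force: [0.9, -1.3, 0.6]
grip_width: 0.0306
```

```bash
python3 -m inch '[{"ax":0,"ay":0,"az":0,"dx":0,"dy":0,"dz":0,"gripper":0},{"ax":0,"ay":0,"az":0,"dx":0,"dy":0,"dz":0,"gripper":0},{"ax":0,"ay":0,"az":0,"dx":0,"dy":0,"dz":0,"gripper":0},{"ax":0,"ay":0,"az":0,"dx":0,"dy":0,"dz":0,"gripper":0}]' 25
python3 -m inch '[{"ax":0,"ay":0,"az":0,"dx":0,"dy":0,"dz":-20,"gripper":0},{"ax":0,"ay":0,"az":0,"dx":0,"dy":0,"dz":-30,"gripper":0},{"ax":0,"ay":0,"az":0,"dx":0,"dy":0,"dz":-35,"gripper":0},{"ax":0,"ay":0,"az":0,"dx":0,"dy":0,"dz":-35,"gripper":0},{"ax":0,"ay":0,"az":0,"dx":0,"dy":0,"dz":0,"gripper":0}]'
python3 - <<'E'
from h import *
to((.566,-.209,.1535))
S=snap('scene','s2')
cv2.imwrite('pics/s2c.png',cv2.resize(S['img'][140:300,280:480,::-1],None,fx=4,fy=3.7))
E
```

```text
time: 4.7
position: [0.4681, 0.0991, 0.0335]
tool_rot: [1.0, -0.013, -0.0, -0.0]
ft_force: [0.2, 0.1, -1.3]
grip_width: 0.0213
time: 5.2
position: [0.4711, 0.0991, 0.1574]
tool_rot: [1.0, -0.012, 0.005, 0.0]
ft_force: [0.2, 0.8, -0.7]
grip_width: 0.0217
t 5.2 pos [0.4711 0.0991 0.1574] shift mm [102.6 305.7   4.8]
tool axes cols
 [[ 1.    -0.025  0.01 ]
 [-0.025 -1.    -0.   ]
 [ 0.01  -0.    -1.   ]] F [ 0.2  0.8 -0.7] w 0.0217
```

View pics/s2c.png

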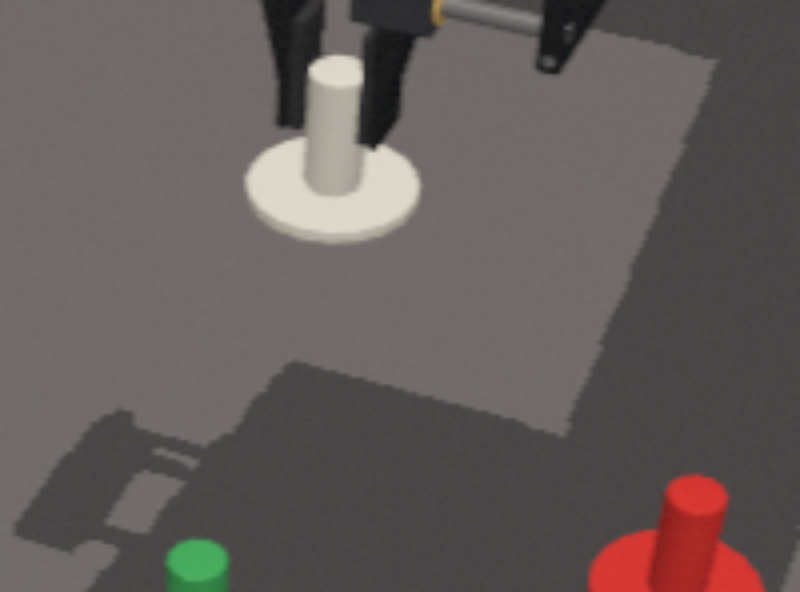

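Held upright (grip at about 335,130 in the crop), with red and green undisturbed. Next I carry it over the seat and tilt.

```bash
python3 -m inch '[{"ax":0,"ay":0,"az":0,"dx":9,"dy":30,"dz":0,"gripper":0},{"ax":0,"ay":0,"az":0,"dx":11,"dy":40,"dz":0,"gripper":0},{"ax":0,"ay":0,"az":0,"dx":11,"dy":40,"dz":0,"gripper":0},{"ax":0,"ay":0,"az":0,"dx":11,"dy":40,"dz":0,"gripper":0},{"ax":0,"ay":0,"az":0,"dx":11,"dy":40,"dz":0,"gripper":0},{"ax":0,"ay":0,"az":0,"dx":11,"dy":40,"dz":0,"gripper":0},{"ax":0,"ay":0,"az":0,"dx":11,"dy":40,"dz":0,"gripper":0},{"ax":0,"ay":0,"az":0,"dx":9,"dy":30,"dz":0,"gripper":0}]'
python3 -m inch '[{"ax":0,"ay":0.1,"az":0,"dx":0,"dy":0,"dz":0,"gripper":0},{"ax":0,"ay":0.1,"az":0,"dx":0,"dy":0,"dz":0,"gripper":0},{"ax":0,"ay":0.1,"az":0,"dx":0,"dy":0,"dz":0,"gripper":0},{"ax":0,"ay":0.05,"az":0,"dx":0,"dy":0,"dz":0,"gripper":0},{"ax":0,"ay":0,"az":0,"dx":0,"dy":0,"dz":0,"gripper":0},{"ax":0,"ay":0,"az":0,"dx":0,"dy":0,"dz":0,"gripper":0}]'
python3 - <<'E'
from h import *
to((.5555,-.2095,.1065))
S=snap('scene','s3')
cv2.imwrite('pics/s3c.png',cv2.resize(S['img'][90:290,60:280,::-1],None,fx=3.6,fy=3))
T=snap('top','t3')
cv2.imwrite('pics/t3c.png',cv2.resize(T['img'][150:310,410:580,::-1],None,fx=4,fy=3.7))
E
```

```text
time: 6.05
position: [0.5438, -0.2051, 0.1514]
tool_rot: [1.0, -0.013, -0.001, -0.001]
ft_force: [0.3, 0.2, -1.1]
grip_width: 0.0213
time: 6.65
position: [0.5438, -0.2028, 0.1523]
tool_rot: [0.985, -0.013, 0.173, 0.002]
ft_force: [0.7, 0.5, -1.2]
grip_width: 0.0213
t 6.65 pos [ 0.5438 -0.2028  0.1523] shift mm [-4.4  6.5 47.1]
tool axes cols
 [[ 0.94  -0.026  0.34 ]
 [-0.025 -1.    -0.008]
 [ 0.34  -0.001 -0.94 ]] F [ 0.7  0.5 -1.2] w 0.0213
```

View pics/s3c.png

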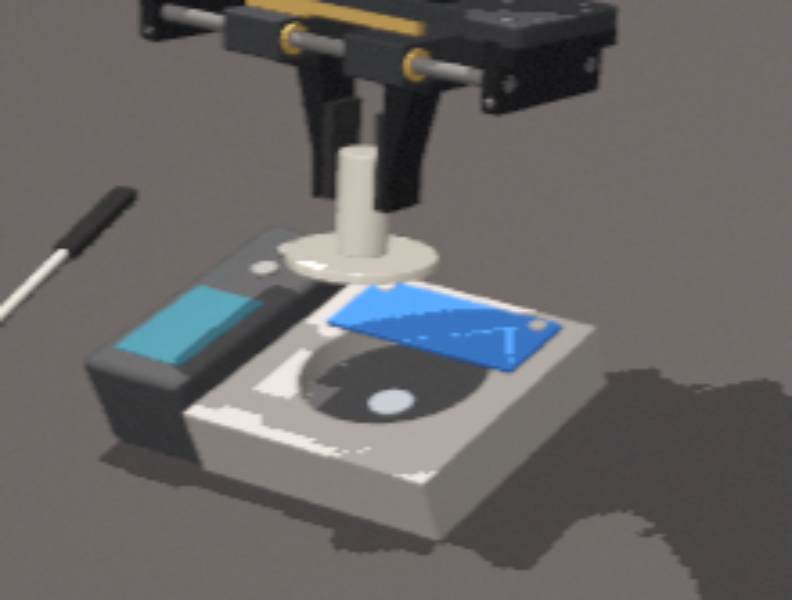

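View pics/t3c.png

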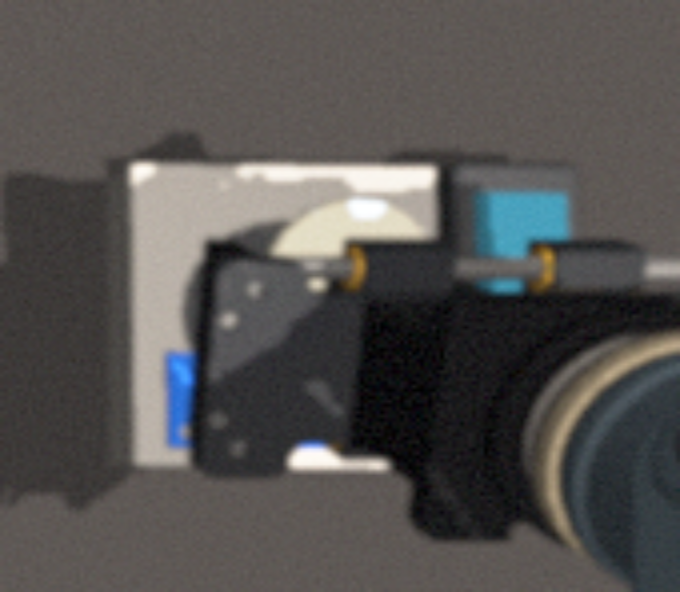

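Tilt is right: the plate-side edge is lower and the disc (crop 360,258) is over the seat. I'll shift to the entry point and go down.

```bash
python3 -m inch '[{"ax":0,"ay":0,"az":0,"dx":11,"dy":6.5,"dz":4,"gripper":0},{"ax":0,"ay":0,"az":0,"dx":-7.8,"dy":0,"dz":21.6,"gripper":0},{"ax":0,"ay":0,"az":0,"dx":-7.8,"dy":0,"dz":21.6,"gripper":0},{"ax":0,"ay":0,"az":0,"dx":0,"dy":0,"dz":0,"gripper":0},{"ax":0,"ay":0,"az":0,"dx":0,"dy":0,"dz":0,"gripper":0}]'
python3 - <<'E'
from h import *
to((.5555,-.2095,.0664))
S=snap('scene','s4')
cv2.imwrite('pics/s4c.png',cv2.resize(S['img'][130:280,80:250,::-1],None,fx=4.6,fy=4))
E
```

```text
time: 7.25
position: [0.5567, -0.2096, 0.1075]
tool_rot: [0.985, -0.012, 0.174, 0.002]
ft_force: [-0.2, 0.1, -1.4]
grip_width: 0.0212
t 7.25 pos [ 0.5567 -0.2096  0.1075] shift mm [-15.2  -0.1  38.2]
tool axes cols
 [[ 0.939 -0.025  0.342]
 [-0.023 -1.    -0.008]
 [ 0.342 -0.    -0.94 ]] F [-0.2  0.1 -1.4] w 0.0212
```

View pics/s4c.png

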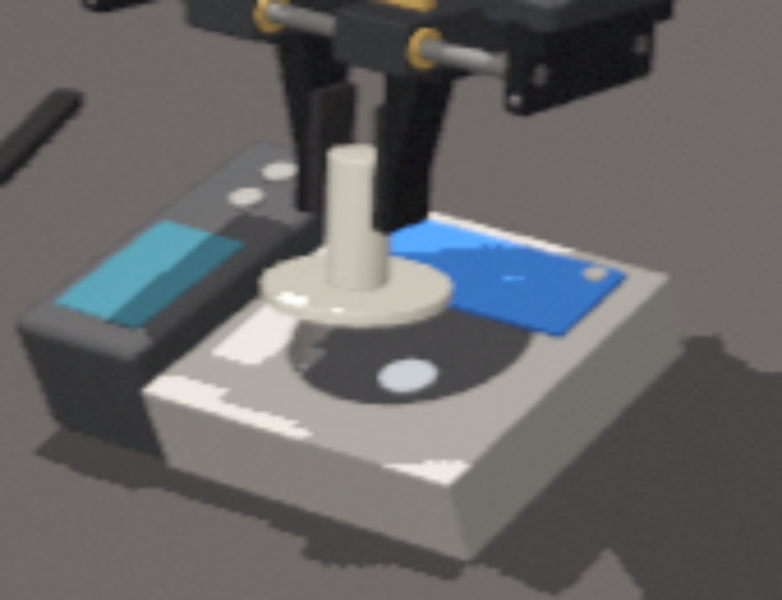

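```bash
python3 -m inch '[{"ax":0,"ay":0,"az":0,"dx":-4.3,"dy":0,"dz":11.9,"gripper":0},{"ax":0,"ay":0,"az":0,"dx":-4.3,"dy":0,"dz":11.9,"gripper":0},{"ax":0,"ay":0,"az":0,"dx":-2.4,"dy":0,"dz":6.6,"gripper":0},{"ax":0,"ay":0,"az":0,"dx":0,"dy":0,"dz":0,"gripper":0}]'
python3 -m inch '[{"ax":0,"ay":0,"az":0,"dx":-1.7,"dy":0,"dz":4.7,"gripper":0},{"ax":0,"ay":0,"az":0,"dx":0,"dy":0,"dz":0,"gripper":0}]'
python3 - <<'E'
from h import *
to((.5385,-.2095,.0684))
S=snap('scene','s5')
cv2.imwrite('pics/s5c.png',cv2.resize(S['img'][130:280,80:250,::-1],None,fx=4.6,fy=4))
E
```

```text
time: 7.7
position: [0.5564, -0.2097, 0.0754]
tool_rot: [0.985, -0.012, 0.174, 0.002]
ft_force: [-0.5, -0.6, -1.1]
grip_width: 0.0212
time: 7.9
position: [0.5565, -0.2098, 0.0705]
tool_rot: [0.985, -0.012, 0.174, 0.002]
ft_force: [-0.0, -0.3, -1.0]
grip_width: 0.0212
t 7.9 pos [ 0.5565 -0.2098  0.0705] shift mm [-17.6   0.1  -4.2]
tool axes cols
 [[ 0.939 -0.025  0.343]
 [-0.024 -1.    -0.009]
 [ 0.343  0.    -0.939]] F [-0.  -0.3 -1. ] w 0.0212
```

View pics/s5c.png

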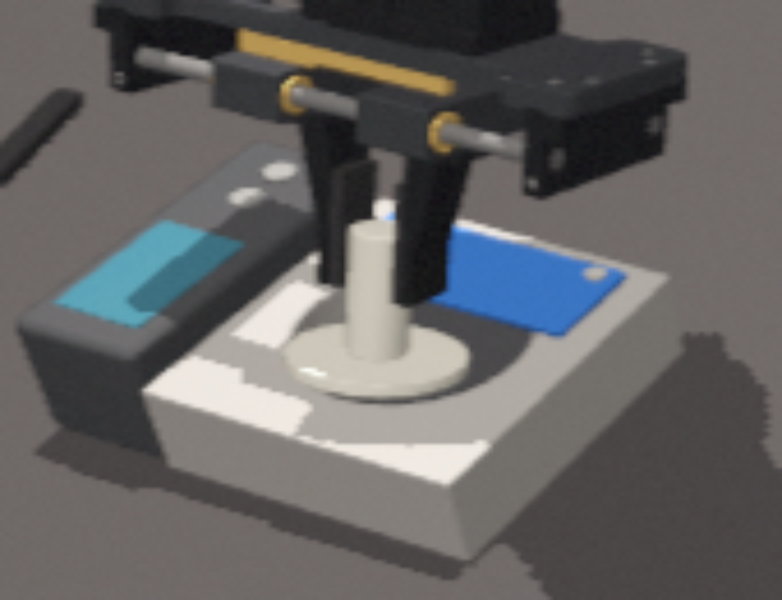

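Low edge is inside the seat (disc at crop 378,360), with no contact force. Next I slide it under the plate.

```bash
python3 -m inch '[{"ax":0,"ay":0,"az":0,"dx":-4.1,"dy":0,"dz":-1.1,"gripper":0},{"ax":0,"ay":0,"az":0,"dx":-4.1,"dy":0,"dz":-1.1,"gripper":0},{"ax":0,"ay":0,"az":0,"dx":0,"dy":0,"dz":0,"gripper":0}]'
python3 -m inch '[{"ax":0,"ay":0,"az":0,"dx":-4.1,"dy":0,"dz":-1.1,"gripper":0},{"ax":0,"ay":0,"az":0,"dx":-4.1,"dy":0,"dz":-1.1,"gripper":0},{"ax":0,"ay":0,"az":0,"dx":0,"dy":0,"dz":0,"gripper":0},{"ax":0,"ay":0,"az":0,"dx":0,"dy":0,"dz":0,"gripper":0}]'
python3 - <<'E'
from h import *
to((.5395,-.2095,.0674))
S=snap('scene','s6')
cv2.imwrite('pics/s6c.png',cv2.resize(S['img'][130:280,80:250,::-1],None,fx=4.6,fy=4))
E
```

```text
time: 8.25
position: [0.5469, -0.2092, 0.0695]
tool_rot: [0.985, -0.013, 0.174, 0.002]
ft_force: [-0.1, -0.5, -2.0]
grip_width: 0.0211
time: 8.65
position: [0.5392, -0.2094, 0.0688]
tool_rot: [0.985, -0.013, 0.174, 0.002]
ft_force: [0.0, -0.4, -1.0]
grip_width: 0.0217
t 8.65 pos [ 0.5392 -0.2094  0.0688] shift mm [-0.2  0.1  1.4]
tool axes cols
 [[ 0.939 -0.026  0.343]
 [-0.024 -1.    -0.009]
 [ 0.343 -0.    -0.939]] F [ 0.  -0.4 -1. ] w 0.0217
```

View pics/s6c.png

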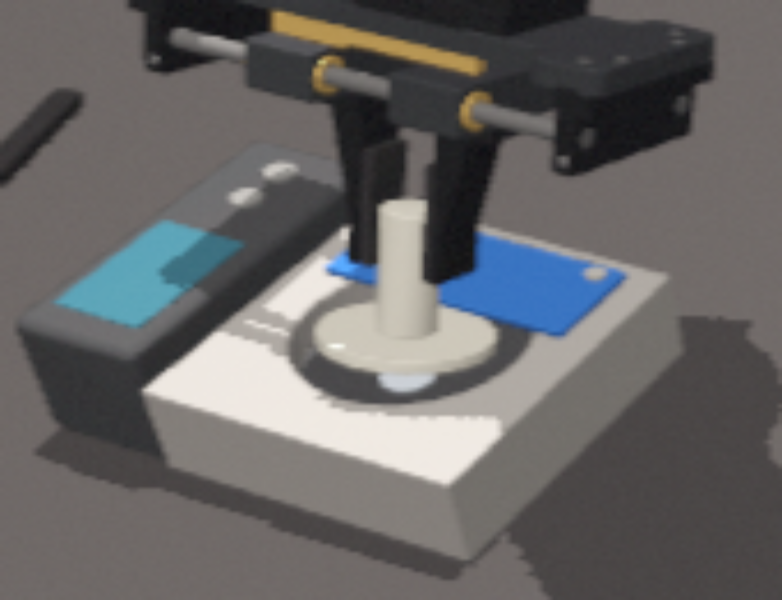

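The edge is under the plate, with the upper rim still tilted up and no contact. Levelling about the low edge next.

```bash
python3 -m inch '[{"ax":0,"ay":-0.0583,"az":0,"dx":1.6,"dy":0,"dz":1.9,"gripper":0},{"ax":0,"ay":-0.0583,"az":0,"dx":1.6,"dy":0,"dz":1.9,"gripper":0},{"ax":0,"ay":0,"az":0,"dx":0,"dy":0,"dz":0,"gripper":0}]'
python3 -m inch '[{"ax":0,"ay":-0.0583,"az":0,"dx":1.6,"dy":0,"dz":1.9,"gripper":0},{"ax":0,"ay":-0.0583,"az":0,"dx":1.6,"dy":0,"dz":1.9,"gripper":0},{"ax":0,"ay":0,"az":0,"dx":0,"dy":0,"dz":0,"gripper":0}]'
python3 -m inch '[{"ax":0,"ay":-0.0583,"az":0,"dx":1.6,"dy":0,"dz":1.9,"gripper":0},{"ax":0,"ay":-0.0583,"az":0,"dx":1.6,"dy":0,"dz":1.9,"gripper":0},{"ax":0,"ay":0,"az":0,"dx":0,"dy":0,"dz":0,"gripper":0},{"ax":0,"ay":0,"az":0,"dx":0,"dy":0,"dz":0,"gripper":0}]'
python3 - <<'E'
from h import *
to((.550,-.2095,.0575))
E
```

```text
time: 9.0
position: [0.5462, -0.2104, 0.067]
tool_rot: [0.993, -0.011, 0.118, 0.003]
ft_force: [0.1, -0.8, -0.3]
grip_width: 0.0213
time: 9.3
position: [0.5494, -0.2097, 0.0633]
tool_rot: [0.998, -0.012, 0.06, 0.001]
ft_force: [1.3, 0.4, 0.1]
grip_width: 0.0213
time: 9.7
position: [0.5503, -0.2089, 0.0592]
tool_rot: [1.0, -0.012, 0.001, -0.001]
ft_force: [0.1, 0.0, -1.1]
grip_width: 0.0215
t 9.7 pos [ 0.5503 -0.2089  0.0592] shift mm [-0.3  0.6  1.7]
tool axes cols
 [[ 1.    -0.025  0.001]
 [-0.025 -1.     0.002]
 [ 0.001 -0.002 -1.   ]] F [ 0.1  0.  -1.1] w 0.0215
```

Level, with about 1.7 mm left above the floor. I'll lower gently.

```bash
python3 -m inch '[{"ax":0,"ay":0,"az":0,"dx":0,"dy":0,"dz":1,"gripper":0},{"ax":0,"ay":0,"az":0,"dx":0,"dy":0,"dz":0.8,"gripper":0},{"ax":0,"ay":0,"az":0,"dx":0,"dy":0,"dz":0,"gripper":0}]'
python3 - <<'E'
from h import *
S=snap('scene','s7')
cv2.imwrite('pics/s7c.png',cv2.resize(S['img'][130:280,80:250,::-1],None,fx=4.6,fy=4))
to((.550,-.2095,.0575))
E
```

```text
time: 10.0
position: [0.5504, -0.2094, 0.0577]
tool_rot: [1.0, -0.013, -0.0, -0.0]
ft_force: [0.2, -0.8, -1.4]
grip_width: 0.0214
t 10.05 pos [ 0.5506 -0.2095  0.0578] shift mm [-0.6 -0.   0.3]
tool axes cols
 [[ 1.    -0.025  0.   ]
 [-0.025 -1.     0.   ]
 [ 0.    -0.    -1.   ]] F [-0.1  0.5 -2.2] w 0.0214
```

View pics/s7c.png

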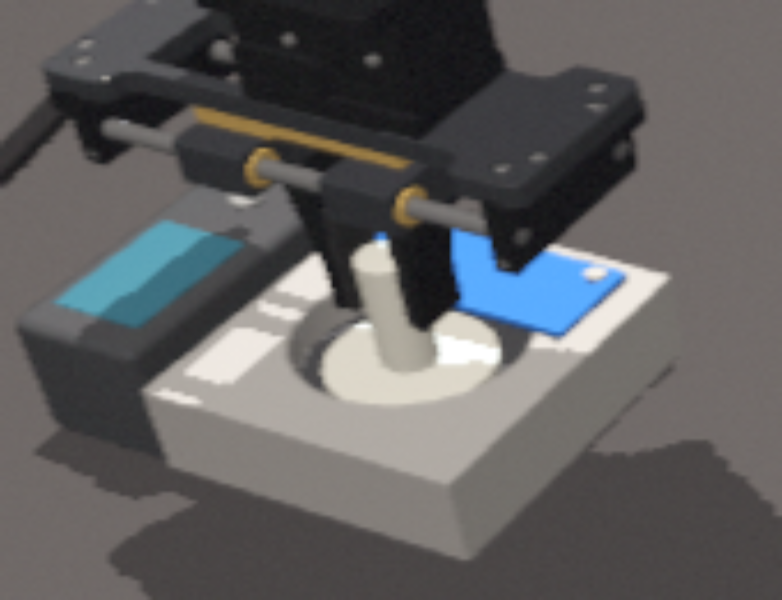

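The grip appears to lean in the picture (top 377,258; base 407,360). I'll check whether that is only perspective by projecting an upright model.

Run:
```python
from h import *
np.set_printoptions(precision=4,suppress=True)
S=load('s7')
b=np.array([.5506,-.2095,.024])
def crp(p): return np.round([(p[0]-80)*4.6,(p[1]-130)*4],0)
for a in(-10,-5,0,5,10):
    n=np.array([np.sin(np.radians(a)),0,np.cos(np.radians(a))])
    print(a,'top',crp(proj(S,b+.06*n)),'base of grip',crp(proj(S,b+.006*n)))
P=cloud(S);im=S['img'].astype(int)
m=(S['depth']>0)&(im.min(-1)>120)&(np.hypot(P[...,0]-.5506,P[...,1]+.2095)<.034)&(P[...,2]<.042)&(P[...,2]>.018)&(im.max(-1)-im.min(-1)<60)
Q=P[m];Q=Q[(np.hypot(Q[:,0]-.5506,Q[:,1]+.2095)>.016)]
A=np.c_[Q[:,:2]-b[:2],np.ones(len(Q))];w=np.ones(len(Q),bool)
for _ in range(6):
    c=np.linalg.lstsq(A[w],Q[w,2],rcond=None)[0];r=abs(A@c-Q[:,2]);w=r<.003
print('disc top plane slope deg x,y',np.degrees(np.arctan(c[:2])),'z centre',c[2],w.sum(),len(Q))
```

```text
-10 top [403. 239.] base of grip [415. 353.]
-5 top [394. 245.] base of grip [414. 354.]
0 top [385. 252.] base of grip [413. 355.]
5 top [377. 260.] base of grip [412. 355.]
10 top [368. 269.] base of grip [411. 356.]
disc top plane slope deg x,y [0.2958 0.5263] z centre 0.02996156664016548 444 457
```

That's perspective plus a constant calibration offset. The depth plane is level to 0.6° and the disc top is at z=0.030, so it lies on the floor. Releasing now.

```bash
python3 -m inch '[{"ax":0,"ay":0,"az":0,"dx":0,"dy":0,"dz":0,"gripper":50},{"ax":0,"ay":0,"az":0,"dx":0,"dy":0,"dz":0,"gripper":50},{"ax":0,"ay":0,"az":0,"dx":0,"dy":0,"dz":0,"gripper":50},{"ax":0,"ay":0,"az":0,"dx":0,"dy":0,"dz":0,"gripper":50},{"ax":0,"ay":0,"az":0,"dx":0,"dy":0,"dz":0,"gripper":50}]'
python3 -m inch '[{"ax":0,"ay":0,"az":0,"dx":0,"dy":0,"dz":-15,"gripper":50},{"ax":0,"ay":0,"az":0,"dx":0,"dy":0,"dz":-30,"gripper":50},{"ax":0,"ay":0,"az":0,"dx":0,"dy":0,"dz":-40,"gripper":50},{"ax":0,"ay":0,"az":0,"dx":0,"dy":0,"dz":-40,"gripper":50},{"ax":0,"ay":0,"az":0,"dx":-30,"dy":-30,"dz":-20,"gripper":50},{"ax":0,"ay":0,"az":0,"dx":-30,"dy":-30,"dz":0,"gripper":50},{"ax":0,"ay":0,"az":0,"dx":-20,"dy":-30,"dz":0,"gripper":50},{"ax":0,"ay":0,"az":0,"dx":0,"dy":0,"dz":0,"gripper":50}]'
python3 - <<'E'
from h import *
S=snap('scene','s8');T=snap('top','t8')
cv2.imwrite('pics/s8c.png',np.hstack([cv2.resize(S['img'][130:280,80:230,::-1],(400,400)),cv2.resize(T['img'][170:290,425:545,::-1],(400,400))]))
for n,c,c0 in(('s',S,load('scene0')),('t',T,load('top0'))):
    P=cloud(c);im=c['img'].astype(int)
    m=(c['depth']>0)&(im.min(-1)>110)&(np.hypot(P[...,0]-.5506,P[...,1]+.2095)<.035)
    Q=P[m&(P[...,2]>.077)];print(n,'grip top',len(Q),Q.mean(0) if len(Q) else '')
    Q=P[m&(P[...,2]<.036)];Q=Q[np.hypot(Q[:,0]-.5506,Q[:,1]+.2095)<.029]
    A=np.c_[Q[:,:2]-[.5506,-.2095],np.ones(len(Q))];k=np.linalg.lstsq(A,Q[:,2],rcond=None)[0];print('plane',np.degrees(k[:2]),k[2],len(Q))
    for col in(0,1):
        def cen(c):
            im=c['img'].astype(int);o=[i for i in range(3) if i!=col];P=cloud(c)
            mm=(im[...,col]>100)&(im[...,col]-im[...,o].max(-1)>60)&(P[...,2]<.08)&(P[...,0]<.75)
            k,l,st,ce=cv2.connectedComponentsWithStats(mm.astype('uint8'));return ce[1+st[1:,4].argmax()]
        print('rg'[col],cen(c0),cen(c))
print(robot.get_obs()['ft_force'],robot.get_obs()['position'],robot.get_obs()['grip_width'])
E
```

```text
time: 10.55
position: [0.5511, -0.2096, 0.0579]
tool_rot: [1.0, -0.013, 0.0, 0.0]
ft_force: [0.3, 0.8, -1.1]
grip_width: 0.0426
time: 11.35
position: [0.4688, -0.1133, 0.2027]
tool_rot: [1.0, -0.011, -0.002, -0.002]
ft_force: [-0.8, 0.2, 0.3]
grip_width: 0.0436
s grip top 130 [ 0.55452661 -0.20769033  0.08245304]
plane [0.17309044 0.13347105] 0.030050359953656874 471
r [449.29175329 295.83367983] [449.30180807 295.85187761]
g [328.9533404  318.86744433] [329.00314795 318.71878279]
t grip top 149 [ 0.54984184 -0.20995599  0.08253124]
plane [-0.15176228 -0.2397744 ] 0.02908252083128066 440
r [215.37019681 258.86504217] [215.38971963 258.8271028 ]
g [297.7020202  201.81313131] [297.75151515 201.87474747]
[ 0.41127964 -0.73873933  0.41864101] [ 0.47336015 -0.11722799  0.20330035] 0.043593075477694226
```

View pics/s8c.png

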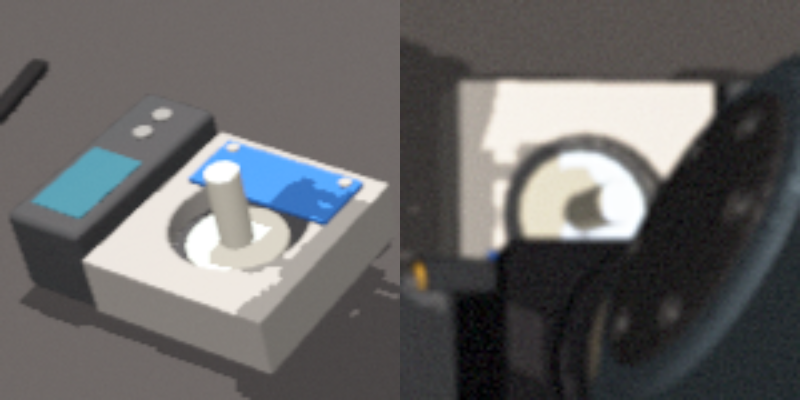

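The disc lies flat in the seat (left panel, disc about 240,240) with its edge under the plate. Red and green haven't moved in either view, and the arm is clear.

```bash
python3 -c "
from rig import robot
print(robot.hand_in())"
```

```text
the job is handed in; nothing more can be done
None
```

The white standard is lying flat in the meter's seat with its edge under the blue plate, and I handed the job in at about 11.5 s. I picked it up by its grip and lowered it tilted 20° into the seat. I then slid its low edge about 10 mm under the plate, levelled it, set it down, let go and backed off.

**Last checks:**
- **Level and height:** both cameras put the disc within 0.3° of level. Its top is at z ≈ 29–30 mm, so the underside is on the 24 mm floor.
- **Position:** its centre is about 2–7 mm from my estimate of the seat's centre. The two cameras differ by about 5 mm in x, but both are well inside the 20 mm limit.
- **Green and red standards:** neither moved by more than 0.2 px in either view.
- **Arm:** the gripper is clear and the wrist force is about zero.

**Disagreements along the way:**
- **Seat centre:** the pale lens on the seat floor measured about 8 mm further from the robot than the centre I got from the plate, rim and meter corners. I used the latter, since those agreed with each other.
- **Grip lean:** the grip looked tilted in one picture. Projecting an upright model and fitting the depth data showed it was perspective plus a small calibration offset.
- **First move:** it was refused because some rows left out keys, so no time was lost.

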